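# Turn the bedside carousel until the amber bottle is at the front

### The arm

A 6-joint arm with a two-finger parallel gripper is mounted at the origin on the work surface. World frame = base frame: x ahead of the robot, y to its left, z up, the work surface at z = 0. Lengths are in mm, angles in rad, forces in N, time in s.
With the tool pointing down it reaches from about 275 to 825 mm from the base axis. Payload 5.2 kg.
Tool frame: the origin (TCP) lies at the very end of the fingers, on their centre line; the grasp point (between the pads) lies 19 mm behind it; z points along the fingers, y is the direction in which the jaws open and shut (so a half turn about z gives the same grasp; the last joint's range is limited). The gripper opens to 93 mm and grips with 3 to 60 N. Pads are 15 mm wide; open, the fingers measure 128 mm over their backs; the gripper's body (75 mm by 188 mm) begins 65 mm behind the grasp point.
Start: joints at [1.109, 0.259, 1.535, -0, 1.348, -0.203], TCP at [140.734, 531.694, 218.653] pointing down, gripper open.
Joint ranges: [-3.14, 3.14], [-0.91, 2.08], [0.19, 2.58], [-1.22, 4.36], [0.22, 2.71], [-3.12, 3.12]. Speed limits (rad/s): [2.57, 2.57, 3.14, 3.14, 3.14, 3.14].

### API

Orientations are given as [roll, pitch, yaw] about the fixed x, y, z axes, in that order (R = Rz(yaw) Ry(pitch) Rx(roll)).
In Python, from bench import robot gives the robot as it stands. The module is installed in compiled form; this text tells all that it offers. Calls block until the motion is done:
- robot.move_ptp(position, orientation): joint-space move of the TCP to a pose.
- robot.move_linear(position, ori=None, speed=150, f_stop=None): straight line of the TCP; ori=None keeps the orientation; speed is the mean speed in mm/s. With f_stop (N) it stops when the force on the tool has changed by that much, and returns True; else False.
- robot.move_j(angles): joint-space move.
- robot.move_gripper(opening): opening from 0.0 (shut) to 1.0 (fully open); the grip force is fixed at half the most; returns when the fingers have stopped.
- robot.sleep(seconds).
- robot.inverse_kinematics(position, orientation): joint angles nearest the present ones, or None.
- robot.get_image(name): name is "scene" or "side" or "wrist"; returns a dict with "img" (384x512x3 uint8, blue, green, red), "fovy" (degrees; the focal length in pixels is half the picture's height over the tangent of half this angle, whatever the lens; pixels are square), "cx", "cy" (the principal point, pixels), "k1" (the pictures are not rectified: a ray, as slopes to the right and down, at radius r is drawn at 1 + k1 r^2 times it, then the intrinsics apply), "eye" and "orientation" of the camera in the world. Camera axes: x right, y down, z forward; pixel columns grow to the right and rows downward; lengths in mm; the calibration is good to about 2 mm. A picture is of the moment at which its call begins. There is no depth.
A pose or a line that the arm cannot do raises robot.MotionError and nothing moves.
- robot.hand_in(): hands the job in, once; it reports no verdict.
Readings, each from a call of its own:
- robot.current_t(): time.
- robot.current_qpos(): joint angles.
- robot.current_joint_vel(): joint speeds.
- robot.current_joint_efforts(): joint torques, N m.
- robot.current_tcp_pos(): TCP position.
- robot.current_eef_rot(): TCP orientation.
- robot.current_contact_force(): force on the tool from outside, world axes, zero at the start.
- robot.current_ft_torque(): the same for the moment, N m.
- robot.current_gripper_width(): opening from 0.0 (shut) to 1.0 (fully open).
Only numpy, scipy, OpenCV 4.12 (cv2) and the standard library are available. Lean on these libraries where they do the work, as an engineer would, in place of code of your own. Each camera call takes 0.05 s, during which the arm holds its last target.

### The job

Push the pegged rim of the round bedside carousel around with your fingertips until the amber glass bottle with the red cap stands squarely at the orange arrow on the carousel's foot, then leave it at rest and take your hand away. Turn only the carousel: do not touch or lift the bottle or the other two containers standing in it, and leave the owl lamp and the toy train where they are.

Things in the scene. Friction and masses are not known exactly. Their poses are not given: they have to be found in the camera images.
- stand: white fixed foot of the round carousel; origin on its underside, on the turning axis; z up. Its own -x is the carousel's FRONT: there a white tongue, 60 mm wide and 10 mm high, sticks out to 195 mm from the axis and bears the orange arrow. The foot may be turned up to 30 degrees either way, so front is only roughly towards the robot
- front_arrow (a point): middle of the orange arrow (a 48 mm triangle pointing at the axis) on the foot's tongue, 165 mm from the turning axis and 10 mm above the nightstand; fixed to the foot
- carousel: wooden tray that turns on the foot, either way: a disc of 130 mm radius, its top 34 mm above the nightstand; origin on the turning axis, under the tray (20 mm up), z up. Wells (rings 56 mm across, 12 mm high) 60 mm from the axis, 120 degrees apart, hold three containers; hub 20 mm across, 30 mm high in the middle. About 1 N at a peg keeps it turning; it stops where it is left
- peg (a point): one of the six alike upright wooden pegs on the tray's rim, the point at half height (60 mm above the nightstand). Pegs: 115 mm from the axis, 60 degrees apart, 14 mm thick with 18 mm round heads, tops 92 mm above the nightstand. Seen from the axis they stand 30, 90 and 150 degrees either side of each container
- bottle_mid (a point): middle of the small closed amber glass bottle with red cap and a paper band: 43 mm across, 80 mm high, loose in its well with its foot 34 mm above the nightstand (top at 114 mm); the point is on its axis, half-way up
- jar_mid (a point): middle of a white plastic jar with a blue lid, 43 mm across, 50 mm high, loose in another well; the point is on its axis, half-way up
- flask_mid (a point): middle of a green plastic bottle with a white cap, 43 mm across, 70 mm high, loose in the third well; the point is on its axis, half-way up
- bottle: the same amber bottle; origin at the centre of its underside
- jar: the same white jar; origin at the centre of its underside
- flask: the same green bottle; origin at the centre of its underside
- owl_lamp: white ceramic owl night lamp, 100 mm across, 172 mm high, standing to the right of the carousel; origin at the centre of its underside
- toy_train: coloured toy engine, 120 mm long (its x), 58 mm wide, 79 mm high, standing to the left of the carousel; origin at the centre of its underside
There are look-alikes about, which are no part of the job. Leave any yellow look-alike of the jar alone.

How it is judged:
By the outcome, as a careful person would: the job done as asked, in the order asked, and still so for the second after the job is handed in, with the robot touching nothing.
It also fails if it takes over 58 s, if anything falls off the work surface, if the arm or the gripper's body presses on something with over 40 N, if the wrist force passes 120 N, or if a joint passes its speed limit or range.

## Working session

There is one attempt and no reset: what is moved stays moved. The work goes in short steps, each a Python script; the robot and the scene stay as the last script left them, time stands still between calls to the robot, and variables do not carry over. Pictures are saved under pics/ and viewed, and the job is handed in when it is done.

```bash
mkdir -p pics; ls
python3 - <<'E'
from bench import robot
import cv2
for n in ["scene","side","wrist"]:
    d=robot.get_image(n); cv2.imwrite(f"pics/{n}0.png",d["img"])
    print(n,{k:v for k,v in d.items() if k!="img"})
print(robot.current_t(),robot.current_tcp_pos(),robot.current_eef_rot())
E
```

```text
pics
scene {'fovy': 49.25232725719433, 'cx': 257.24057858795453, 'cy': 190.63446609680233, 'k1': -0.08195453410767345, 'eye': array([ 880.05699695,  442.25016819, 1064.93420904]), 'orientation': array([-2.59813197,  0.00532863,  2.40921175])}
side {'fovy': 55.60823134043564, 'cx': 254.06095236269007, 'cy': 193.40575701777382, 'k1': -0.056976539854995796, 'eye': array([  49.48471927, -597.80203159,  835.49866124]), 'orientation': array([-2.36214709, -0.01257865, -0.6048985 ])}
wrist {'fovy': 65.83698240433665, 'cx': 250.43810781088635, 'cy': 191.84303871443979, 'k1': -0.06174282966379324, 'eye': array([ 75.05313321, 548.33786888, 384.85217414]), 'orientation': array([2.89244929e+00, 1.53276957e-03, 1.31211332e+00])}
0.15 [140.56153777 531.32005111 218.01729296] [-3.14023345e+00 -2.80434288e-04  2.88279000e+00]
```

View pics/scene0.png

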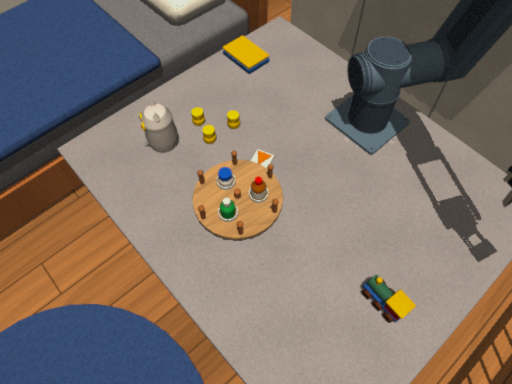

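View pics/side0.png

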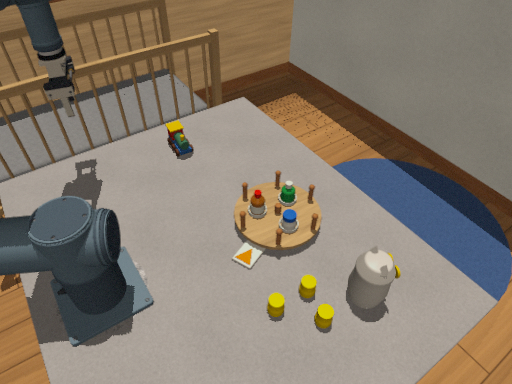

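View pics/wrist0.png

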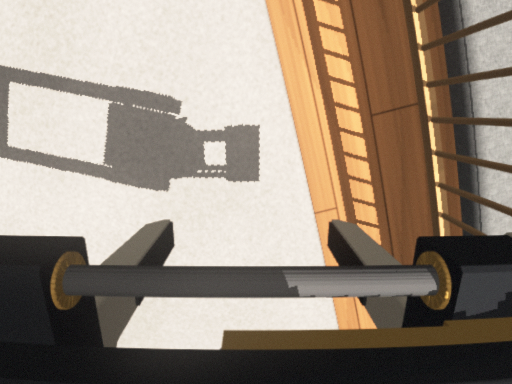

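The scene view shows the carousel at about (238,198), with the red-capped bottle at (258,186), the blue-lidded jar at (226,176), the green flask at (228,209) and the arrow at (263,158). In the side view the same things are at (278,213), (258,199), (289,219), (289,192) and (246,256). The yellow look-alikes stand to the right of the tongue, next to the owl. The wrist view shows no part of the carousel. Next I measure positions.

```bash
cat > h.py <<'E'
import numpy as np, cv2
from scipy.spatial.transform import Rotation as Ro
from scipy.optimize import least_squares
def cam(d):
    R=Ro.from_euler('xyz',d["orientation"]).as_matrix()
    f=d["img"].shape[0]/2/np.tan(np.radians(d["fovy"])/2)
    return R,f
def ray(d,uv):
    R,f=cam(d); p=np.array([(uv[0]-d["cx"])/f,(uv[1]-d["cy"])/f]); q=p.copy()
    for _ in range(20): q=p/(1+d["k1"]*(q@q))
    return R@np.array([q[0],q[1],1.])
def onplane(d,uv,z):
    r=ray(d,uv); e=np.array(d["eye"]); return e+r*(z-e[2])/r[2]
def proj(d,P):
    R,f=cam(d); c=R.T@(np.array(P)-d["eye"]); s=c[:2]/c[2]; s=s*(1+d["k1"]*(s@s))
    return np.array([d["cx"]+f*s[0],d["cy"]+f*s[1]])
def tri(ds,uvs):
    A=np.zeros((3,3));b=np.zeros(3)
    for d,uv in zip(ds,uvs):
        r=ray(d,uv); r/=np.linalg.norm(r); M=np.eye(3)-np.outer(r,r); A+=M; b+=M@d["eye"]
    return np.linalg.solve(A,b)
def blobs(img,lo,hi,box=None,amin=8):
    m=cv2.inRange(cv2.cvtColor(img,cv2.COLOR_BGR2HSV),lo,hi)
    if box is not None:
        k=np.zeros_like(m);x0,y0,x1,y1=box;k[y0:y1,x0:x1]=1;m=m*k
    n,l,s,c=cv2.connectedComponentsWithStats(m)
    return sorted([(int(s[i,4]),c[i].round(1)) for i in range(1,n) if s[i,4]>=amin],key=lambda t:-t[0]),m
BOX={"scene":(185,140,290,245),"side":(225,165,330,275)}
COL={"red":((0,200,110),(3,255,255)),"orange":((10,200,190),(19,255,255)),"blue":((105,150,60),(125,255,255)),"green":((55,120,40),(80,255,255)),"wood":((8,60,110),(22,190,255))}
E
python3 - <<'E'
from h import *
from bench import robot
for n in ["scene","side"]:
    d=robot.get_image(n); x0,y0,x1,y1=BOX[n]
    cv2.imwrite(f"pics/{n}_crop.png",cv2.resize(d["img"][y0:y1,x0:x1],None,fx=5,fy=5,interpolation=cv2.INTER_NEAREST))
    for c,(lo,hi) in COL.items():
        b,m=blobs(d["img"],lo,hi,BOX[n]); print(n,c,[(a,list(p)) for a,p in b[:4]])
E
```

```text
scene red [(34, [np.float64(257.9), np.float64(180.9)])]
scene orange [(76, [np.float64(262.4), np.float64(156.6)])]
scene blue [(127, [np.float64(224.5), np.float64(173.6)])]
scene green [(160, [np.float64(227.4), np.float64(210.3)])]
scene wood [(4723, [np.float64(237.7), np.float64(198.5)]), (10, [np.float64(235.5), np.float64(211.7)]), (8, [np.float64(206.6), np.float64(142.2)])]
side red [(36, [np.float64(257.4), np.float64(193.6)])]
side orange [(96, [np.float64(245.0), np.float64(256.3)])]
side blue [(134, [np.float64(289.1), np.float64(215.5)])]
side green [(169, [np.float64(287.4), np.float64(194.1)])]
side wood [(3233, [np.float64(277.4), np.float64(216.5)]), (24, [np.float64(311.7), np.float64(186.2)]), (22, [np.float64(244.3), np.float64(184.1)]), (21, [np.float64(277.8), np.float64(172.0)])]
```

```bash
true
```

```text
(no output)
```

View pics/scene_crop.png

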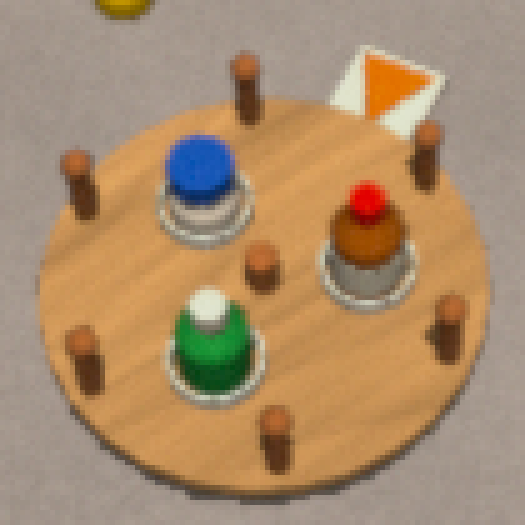

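View pics/side_crop.png

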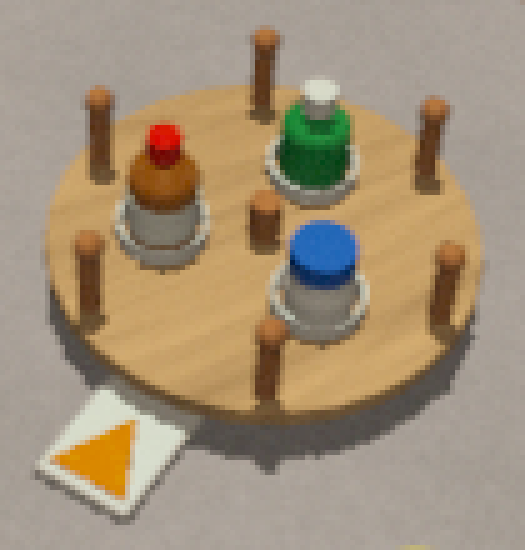

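The pegs, hub, caps and arrow are all clear in both crops. In the scene view the peg heads are near (234,152), (271,167), (275,201), (240,224), (201,208) and (200,172). I'll project them onto their head height and fit the geometry.

```bash
cat > m.py <<'E'
from h import *
from bench import robot
PZ=83.
def headsfind(d,axis,z=PZ):
    # refine: brownish-dark peg pixels
    pass
def measure(ds, heads=None):
    out={}
    def rep(uvs,zs): return np.mean([onplane(d,uv,zs) for d,uv in zip(ds,uvs)],0)
    pts={}
    for c,z in (("red",110),("orange",10),("blue",80)):
        uv=[blobs(d["img"],*COL[c],BOX[n])[0][0][1] for n,d in zip(("scene","side"),ds)]
        P=[onplane(d,u,z) for d,u in zip(ds,uv)]
        pts[c]=np.mean(P,0); print(c,[p[:2].round(1).tolist() for p in P],"tri",tri(ds,uv).round(1).tolist())
    return pts
E
python3 - <<'E'
from m import *
ds=[robot.get_image(n) for n in ("scene","side")]
pts=measure(ds)
H=[np.array([(245,62),(428,133),(452,307),(276,418),(82,338),(77,162)])/5+(185,140),np.array([(264,38),(432,110),(452,253),(270,330),(89,244),(99,98)])/5+(225,165)]
hub=[np.array((262,252))/5+(185,140),np.array((265,202))/5+(225,165)]
cs=[]
for d,h,hb in zip(ds,H,hub):
    P=np.array([onplane(d,u-0.4,PZ)[:2] for u in h])
    def res(p): # cx,cy,phase
        a=np.arctan2(P[:,1]-p[1],P[:,0]-p[0]); k=np.round((a-p[2])/(np.pi/3))*np.pi/3+p[2]
        return (P-np.c_[p[0]+115*np.cos(k),p[1]+115*np.sin(k)]).ravel()
    c0=P.mean(0); best=min((least_squares(res,[*c0,ph]) for ph in np.linspace(0,1,6)),key=lambda s:s.cost)
    c=best.x[:2]; cs.append(c)
    print("axis",c.round(1),"phase",np.degrees(best.x[2])%60,"rms",np.sqrt(2*best.cost/6),"hub",onplane(d,hb,62)[:2].round(1))
    print(np.c_[P.round(1), np.degrees(np.arctan2(*(P-c).T[::-1])).round(1), np.linalg.norm(P-c,axis=1).round(1)])
c=np.mean(cs,0)
for k,p in pts.items():
    v=p[:2]-c; print(k,np.linalg.norm(v).round(1),np.degrees(np.arctan2(v[1],v[0])).round(1))
E
```

```text
red [[475.8, -12.7], [473.2, -18.0]] tri [474.8, -14.7, 106.5]
orange [[363.9, -116.2], [364.4, -117.1]] tri [364.2, -116.7, 9.7]
blue [[517.0, -107.0], [513.4, -113.5]] tri [515.8, -110.1, 75.2]
axis [519.6 -51.7] phase 53.55309835059054 rms 0.9547847564821742 hub [519.6 -49.7]
[[ 450.5 -145.9 -126.2  116.8]
 [ 405.8  -38.   173.1  114.6]
 [ 473.6   54.1  113.5  115.3]
 [ 587.8   41.1   53.7  115.1]
 [ 633.8  -65.    -6.6  115. ]
 [ 566.  -156.5  -66.1  114.6]]
axis [523.9 -49.3] phase 53.67590587597753 rms 1.0016533555802634 hub [521.9 -53.5]
[[ 592.3   44.    53.8  115.7]
 [ 636.8  -62.6   -6.7  113.6]
 [ 571.5 -154.7  -65.7  115.7]
 [ 455.4 -141.5 -126.7  114.9]
 [ 409.5  -37.3  174.   115.1]
 [ 478.2   56.3  113.4  115.1]]
red 58.9 143.4
orange 170.9 -157.2
blue 60.1 -96.3
```

The axis is at about (521,-51). The bottle stands at +143.5° and the arrow at -157.3° (202.7°), so the tray needs about +59° counter-clockwise. I'll loosely straddle the peg at 113.6° with partly open fingers, without gripping it. The first move goes above the peg for a wrist view.

Run:
```python
from m import *
C=np.array([521.3,-50.8]); th=np.radians(113.6)
p=C+115*np.array([np.cos(th),np.sin(th)])
robot.move_gripper(0.40)
robot.move_ptp([*p,200],[np.pi,0,th])
d=robot.get_image("wrist"); cv2.imwrite("pics/w1.png",d["img"])
print(robot.current_tcp_pos(),robot.current_qpos(),robot.current_t(),robot.current_gripper_width(), proj(d,[*p,88]),proj(d,[*C,62]),d["eye"])
```

```text
[475.1977627   55.39247747 200.04695226] [-1.17848832e-01  1.43519088e-01  1.72812162e+00  2.28985829e-04
  1.26988983e+00 -5.31228526e-01] 3.5083 0.3986682754490742 [250.16240205 188.96265413] [250.08508507 280.32326789] [448.18844238 117.17181406 366.9861438 ]
```

View pics/w1.png

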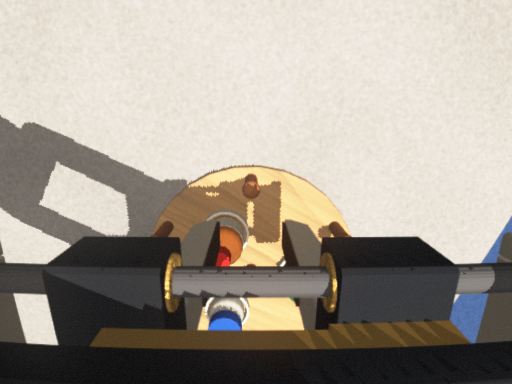

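The wrist view has the peg head at (251,187), against a prediction of (250,189), so the tool is lined up. The way down is clear, with the bottle at (228,245) well inside the fingers. I'll descend and push round the arc.

Run:
```python
from m import *
C=np.array([521.3,-50.8]); R=117
def pose(a,z=58):
    t=np.radians(a); return [C[0]+R*np.cos(t),C[1]+R*np.sin(t),z],[np.pi,0,t]
print(robot.move_linear(*pose(113.6,120),speed=120), robot.move_linear(*pose(113.6),speed=60,f_stop=8), robot.current_tcp_pos())
for a in np.linspace(113.6,173.6,9)[1:]:
    robot.move_linear(*pose(a),speed=45)
    print(round(a,1),robot.current_contact_force().round(1),robot.current_t())
ds=[robot.get_image(n) for n in ("scene","side","wrist")]
for n,d in zip(("scene","side"),ds):
    x0,y0,x1,y1=BOX[n]; cv2.imwrite(f"pics/{n}_p1.png",cv2.resize(d["img"][y0-40:y1,x0-20:x1+20],None,fx=4,fy=4,interpolation=cv2.INTER_NEAREST))
cv2.imwrite("pics/w2.png",ds[2]["img"])
```

```text
False False [474.82409862  56.3594493   58.33382291]
121.1 [ 0.4 -0.  -0.2] 6.0
128.6 [ 0.4 -0.1  0.3] 6.4917
136.1 [0.2 1.3 0.5] 6.9833
143.6 [0.7 0.1 0.3] 7.475
151.1 [-0.9  0.4 -0.3] 7.9667
158.6 [-0.3 -0.1  0. ] 8.4583
166.1 [ 0.1 -0.1  0.3] 8.95
173.6 [-0.4 -0.2  0.2] 9.4417
```

View pics/scene_p1.png

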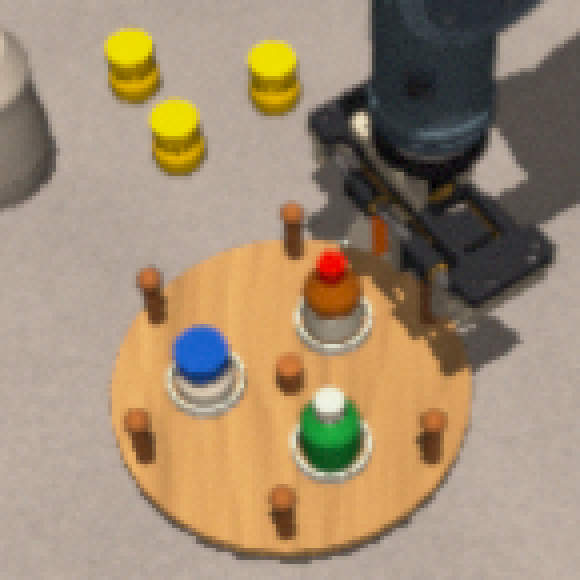

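View pics/side_p1.png

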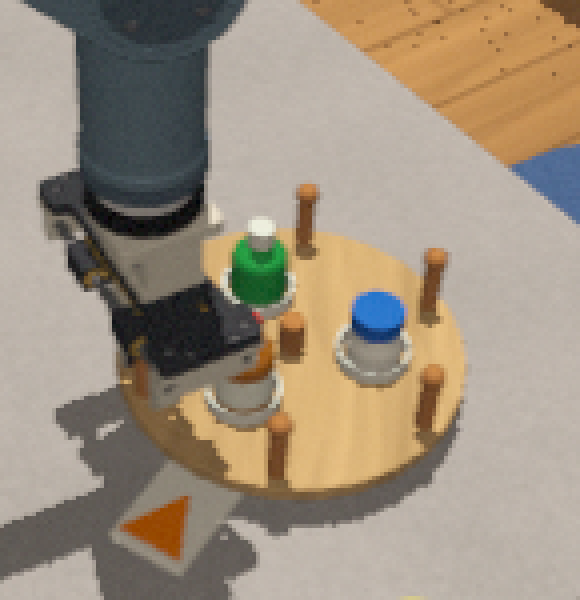

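The tray has turned about 55°. The scene crop puts the bottle's cap at (331,263), and five peg heads are visible in it; the other containers still stand in their wells. Now I compute the peg phase.

Run:
```python
from m import *
ds=[robot.get_image(n) for n in ("scene","side")]
H=[np.array([(292,213),(150,277),(138,418),(283,497),(433,419)])/4+(165,100),np.array([(307,192),(434,257),(432,373),(280,422)])/4+(205,125)]
for d,h,c,lag in zip(ds,H,([519.6,-51.7],[523.9,-49.3]),(0,0)):
    P=np.array([onplane(d,u-0.4,PZ)[:2] for u in h])-c
    a=np.degrees(np.arctan2(P[:,1],P[:,0])); print(a.round(1),(a%60).round(1),np.mean(a%60))
pr=blobs(ds[0]["img"],*COL["red"],BOX["scene"])[0][0][1]; v=onplane(ds[0],pr,110)[:2]-[519.6,-51.7]
print(pr,np.linalg.norm(v),np.degrees(np.arctan2(v[1],v[0]))%360)
print(robot.current_gripper_width(),robot.current_tcp_pos())
```

```text
[-132.   -72.1  -12.2   47.9  107.6] [48.  47.9 47.8 47.9 47.6] 47.84050212846463
[  47.7  -12.1  -71.9 -131.9] [47.7 47.9 48.1 48.1] 47.92627120767856
[247.4 166.8] 54.54341717322487 194.67079422351017
0.40029761619034376 [405.05124718 -37.55573054  57.99371599]
```

The pegs are now at a phase of 47.9°, so the bottle's well is at 197.9°, about 4.8° short of the arrow. I'll push that remainder, re-centre the fingers, lift off and check.

Run:
```python
from m import *
C=np.array([521.3,-50.8]); R=117
def pose(a,z=58):
    t=np.radians(a); return [C[0]+R*np.cos(t),C[1]+R*np.sin(t),z],[np.pi,0,t]
robot.move_linear(*pose(176),speed=30); robot.move_linear(*pose(178.4),speed=20)
robot.sleep(0.2)
robot.move_linear(*pose(173.2),speed=40)
robot.move_linear(*pose(173.2,200),speed=100)
p,o=pose(202.7,300); p[0]=521.3-200; p[1]=-50.8-130 
d=robot.get_image("wrist"); cv2.imwrite("pics/w3.png",d["img"])
robot.move_ptp([320,180,300],[np.pi,0,np.radians(150)])
ds=[robot.get_image(n) for n in ("scene","side")]
for n,d in zip(("scene","side"),ds):
    x0,y0,x1,y1=BOX[n]; cv2.imwrite(f"pics/{n}_p2.png",cv2.resize(d["img"][y0:y1,x0:x1],None,fx=5,fy=5,interpolation=cv2.INTER_NEAREST))
print(robot.current_t()); measure(ds)
```

```text
13.725
red [[468.3, -70.5], [465.9, -76.3]] tri [467.4, -73.1, 106.2]
orange [[363.9, -116.2], [364.4, -117.6]] tri [364.2, -116.9, 9.5]
blue [[570.8, -84.0], [567.9, -90.5]] tri [570.1, -87.0, 75.6]
```

View pics/scene_p2.png

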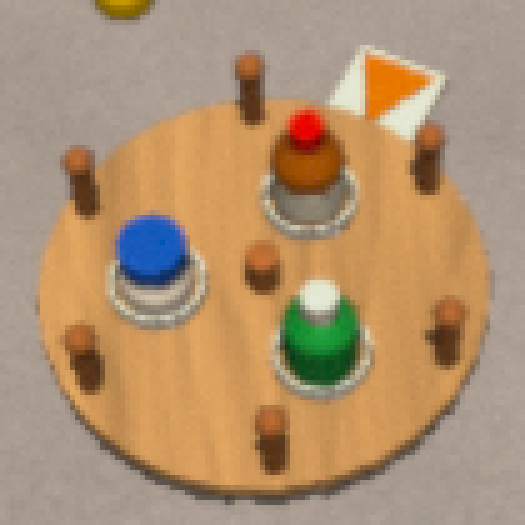

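View pics/side_p2.png

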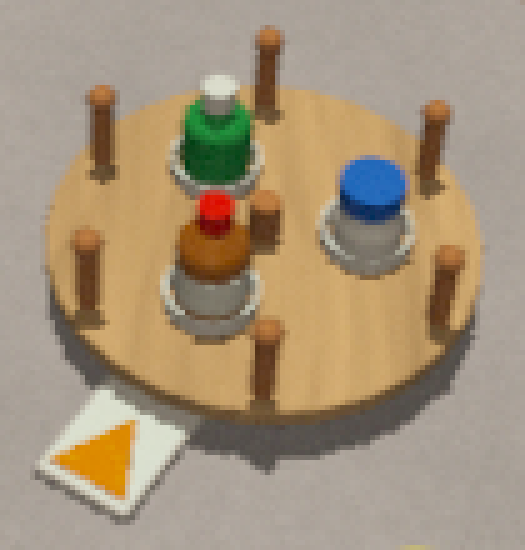

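View pics/w3.png

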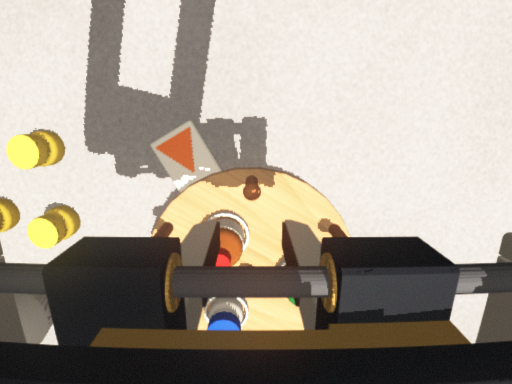

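Both views show the bottle's well in line with the arrow, midway between the two front pegs. In the scene view the cap is at crop (306,128) and the arrow at (398,80); in the side view they're at (216,213) and (100,460). As an independent check I'll refit the pegs and take a wrist view from high above the arrow.

Run:
```python
from m import *
H=[np.array([(249,64),(430,134),(450,307),(271,418),(80,335),(77,158)])/5+(185,140),np.array([(268,37),(436,110),(450,257),(267,330),(87,240),(102,95)])/5+(225,165)]
t=np.radians(202.7); C=np.array([521.3,-50.8]); p=C+190*np.array([np.cos(t),np.sin(t)])
ds=[robot.get_image(n) for n in ("scene","side")]
for d,h,c in zip(ds,H,([519.6,-51.7],[523.9,-49.3])):
    P=np.array([onplane(d,u-0.4,PZ)[:2] for u in h])-c
    a=np.degrees(np.arctan2(P[:,1],P[:,0])); print((a%60).round(1),np.mean(a%60).round(2))
robot.move_ptp([*p,380],[np.pi,0,t])
d=robot.get_image("wrist"); cv2.imwrite("pics/w4.png",d["img"]); print(robot.current_t(),robot.current_tcp_pos(),d["eye"])
print([proj(d,q).round(1) for q in ([*C,62],[*(C+165*np.array([np.cos(t),np.sin(t)])),10])])
import pickle; pickle.dump(d,open("w4.pkl","wb"))
```

```text
[52.7 52.5 53.3 52.4 52.3 52.7] 52.63
[52.5 52.7 52.7 52.6 52.4 51.8] 52.46
15.4417 [ 346.05819513 -123.66558643  379.82966075] [ 283.46947015 -150.86385462  546.73942166]
[array([250.5, 264. ]), array([250.5, 168.7])]
```

View pics/w4.png

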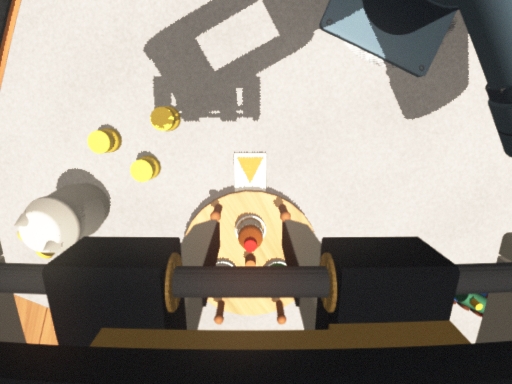

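The wrist view down the arrow's line has the arrow at (250,169) and the red cap at (250,243). The front pegs are symmetric at (216,211) and (286,211), so the bottle stands squarely. The owl, train and look-alikes are where they were. I hand in.

Run:
```python
from bench import robot
robot.sleep(0.3); print(robot.current_contact_force(),robot.current_t()); print(robot.hand_in())
```

```text
[ 0.22050287 -0.41147643  0.08588311] 15.7417
the job is handed in; nothing more can be done
None
```

The amber bottle with the red cap now stands squarely at the orange arrow, and I handed the job in at about 15.7 s. I pushed one rim peg round about 59° counter-clockwise between loosely open fingers, without gripping it. I then backed off and lifted the hand clear.

**Alignment:** the last checks agree to within about 0.3°.
- The peg fit puts the bottle's well at 202.5° to 202.6°.
- Triangulating the bottle's cap from the two fixed cameras gives 202.5°, against the arrow at 202.6°.
- A wrist view straight along the arrow shows the arrow, the cap and the midpoint of the two front pegs in one line, within a pixel.

**Uncertainty:** the two fixed cameras disagreed by about 4 mm on the carousel's axis. I took each camera's own axis for the peg fit and the mean for the rest, which leaves about 1° of doubt.

**Everything else:** forces read after each step of the main push stayed under about 1.5 N. All three containers are still upright in their wells. I saw no movement of the owl lamp, toy train or yellow jars in the pictures, though I did not measure their positions. No check failed.

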